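Clear the surface plate and set out the flanges for inspection

TASK

Draw the catch-trough cover fully open, take the scraper block from its rest pad and wipe every loose chip off the granite plate over its left edge into the trough, never touching the sharp chips with the fingers; then stand the scraper back upright on the middle of its pad and push the cover fully shut. Only then slide each flange flat across the plate, never lifting or tipping it, until it lies wholly inside a white ring, one flange to a ring. Leave the wash bottle, the gauge-block case and the parallel bar where they are.

Things in the scene. Friction and masses are not known exactly. Their poses are not given: they have to be found in the camera images.
- plate: Fixed grey granite surface plate, 340 (its x) x 560 (its y) x 30 mm, flat top 30 mm above the bench; it may be turned a little. Origin under its centre at bench level; its x points away from the robot, its y to the robot's left (z up). A catch trough with a sliding cover is fixed along its whole left (+y) edge.
- trough (a point): Middle of the floor of the aluminium catch trough: floor 4 mm above the bench (26 mm below the plate top), inside 344 mm along the plate's x by 82 mm along its y, starting right at the plate's left edge (plate y = +280 mm) with no lip between; outer wall (plate y = +365 mm) and end walls 30 mm high. Axes as the plate.
- cover (a joint): Slide of the flat grey trough cover (340 x 82 x 3 mm, lying at plate-top height, its top 34 mm above the bench): 0 = closed over the trough, up to 0.085 m = drawn fully out sideways, away from the plate along the plate's +y, the trough open. Starts closed or nearly; stays where it is left; takes about 2 N to slide.
- cover_grip (a point): Centre of the black upright grip rib on the cover, 60 (plate x) x 14 (plate y) mm and 28 mm high (from 34 to 62 mm above the bench): pinch it from above across y. It moves with the cover. Axes as the plate.
- ring_near (a point): Centre, on the plate top, of a thin white ring marked flush on the plate's left half, nearer the robot (plate x -85, y +200 mm); inside diameter 126 mm, line 3.5 mm wide. Just a mark, nothing to bump into.
- ring_far (a point): Centre of the identical white ring farther from the robot (plate x +85, y +200 mm).
- ring_mid (a point): Centre of the third identical white ring, midway between those two but closer to the plate's middle (plate x 0, y +75 mm).
- pad_center (a point): Centre of the top of the fixed thin black rubber rest pad, 135 x 70 x 4 mm, on the bench to the right of the plate; its x is its long side.
- scraper_center (a point): Middle (26 mm above its sole) of the loose white scraper block, 0.18 kg, which starts standing on the rest pad. Foot 110 (its x) x 44 (its y) x 16 mm with a flat black rubber sole and straight vertical sides; on it a grip rib 75 (x) x 18 (y) mm rising from 16 to 52 mm above the sole: pinch the rib across y from above. z up.
- flange_a_center (a point): Centre (half-way up) of loose turned aluminium flange A: a flat disc 100 mm in diameter, 26 mm high, about 0.55 kg, with a dark bore and six dark bolt holes drawn on top (solid, nothing to grip in them). Starts on the right half or near the middle of the plate; too wide to grasp, so it is pushed at its rim. z up. The flanges are alike; one may be absent.
- flange_b_center (a point): Centre (half-way up) of loose turned aluminium flange B: a flat disc 100 mm in diameter, 26 mm high, about 0.55 kg, with a dark bore and six dark bolt holes drawn on top (solid, nothing to grip in them). Starts on the right half or near the middle of the plate; too wide to grasp, so it is pushed at its rim. z up. The flanges are alike; one may be absent.
- flange_c_center (a point): Centre (half-way up) of loose turned aluminium flange C: a flat disc 100 mm in diameter, 26 mm high, about 0.55 kg, with a dark bore and six dark bolt holes drawn on top (solid, nothing to grip in them). Starts on the right half or near the middle of the plate; too wide to grasp, so it is pushed at its rim. z up. The flanges are alike; one may be absent.
- chip0: Centre of a loose curled steel chip (swarf), a C about 20 mm across and 7.6 mm high, 12 g, lying flat on the left half of the plate. May be absent.
- chip1: Centre of a loose curled steel chip (swarf), a C about 20 mm across and 7.6 mm high, 12 g, lying flat on the left half of the plate. May be absent.
- chip2: Centre of a loose curled steel chip (swarf), a C about 20 mm across and 7.6 mm high, 12 g, lying flat on the left half of the plate. May be absent.
- chip3: Centre of a loose curled steel chip (swarf), a C about 20 mm across and 7.6 mm high, 12 g, lying flat on the left half of the plate. May be absent.
- chip4: Centre of a loose curled steel chip (swarf), a C about 20 mm across and 7.6 mm high, 12 g, lying flat on the left half of the plate. May be absent.
- chip5: Centre of a loose curled steel chip (swarf), a C about 20 mm across and 7.6 mm high, 12 g, lying flat on the left half of the plate. May be absent.
- wash_bottle: Bystander: white wash bottle, 68 mm diameter, 155 mm high, beyond the plate's far side. Origin under its centre.
- gauge_case: Bystander: open wooden gauge-block case, 120 x 240 mm, 39 mm high with its blocks, lying on the bench to the left of the trough. Origin under its centre.
- parallel: Bystander: steel parallel bar 150 x 30 x 22 mm lying beyond the plate's far side. Origin under its centre.
There are look-alikes about, which are no part of the job. Leave any yellow look-alike of the part that bears flange_a_center alone.

How it is judged:
By the outcome, as a careful person would: the job done as asked, in the order asked, and still so for the second after the job is handed in, with the robot touching nothing.
Of flange_a, flange_b, flange_c only 2 to 3 are there at a start; the rules pass over those that are not, and their reading is None.
Of chip0, chip1, chip2, chip3, chip4, chip5 only 3 to 6 are there at a start; the rules pass over those that are not, and their reading is None.
At some moment in a run one of flange_a, flange_b, flange_c may be knocked a few centimetres aside while the robot is not near it.
Once in a run the grip may slacken for a moment while it holds something.
It also fails if it takes over 210 s, if anything falls off the work surface, if the arm or the gripper's body presses on something with over 40 N, if the wrist force passes 120 N, or if a joint passes its speed limit or range.

ROBOT

A 6-joint arm with a two-finger parallel gripper is mounted at the origin on the work surface. World frame = base frame: x ahead of the robot, y to its left, z up, the work surface at z = 0. Lengths are in mm, angles in rad, forces in N, time in s.
With the tool pointing down it reaches from about 350 to 875 mm from the base axis. Payload 4.2 kg.
Tool frame: the origin (TCP) lies on the mounting face of the last link; the fingertips stand 173 mm ahead of it and the grasp point (between the pads) lies 155 mm ahead of it (tcp_to_grasp is the distance from the TCP to the grasp point, in mm); z points along the fingers, y is the direction in which the jaws open and shut (so a half turn about z gives the same grasp; the last joint's range is limited). The gripper opens to 85 mm and grips with 20 to 120 N. Pads are 22 mm wide; open, the fingers measure 114 mm over their backs; the gripper's body (76 mm by 85 mm) begins 54 mm behind the grasp point. The pads swing forward as they close: fully open they stand 13 mm farther back than shut.
Start: joints at [1.49, 0.385, 0.008, 0, -1.194, -0.259], TCP at [208.279, 589.254, 404.712] pointing down, gripper open.
Joint ranges: [-3.14, 3.14], [-1.21, 2.06], [-1.07, 1.41], [-3.16, 2.05], [-2.99, -0.16], [-3.1, 3.1]. Speed limits (rad/s): [2.79, 2.79, 3.14, 3.14, 3.14, 3.14].

INTERFACE

Orientations are given as a unit quaternion [x, y, z, w].
In Python, from bench import * gives the robot as it stands. The module is installed in compiled form; this text tells all that it offers.
- The arm moves only by the tool apply_moves, never from a script. Its arguments are lists of equal length, an entry for each row: "fingers": the closure, from 0 (fully open) to 1 (shut); "dp": the shift along the world's x, y, z in cm, a list of three; "yaw": the turn about the world's z in degrees. A call has 1 to 10 rows; each row is the pose to reach, as a shift and turn from the pose measured when the call began; what a row does not reach only later rows make up. A row lasts 1/10 s, in which the tool goes at most 50 mm and 8.59 degrees, less where a joint would pass 70% of its speed; a pose out of reach is approached as far as the arm can. A call with a gripper value outside its range is refused whole. The fingers move at their own pace and stop on an object; the grip force is fixed at half the most. Time passes only in rows, so rows that repeat a pose let the fingers close. It gives the time, the measured TCP pose, the force and the opening at its end, in the units of the state.
- read_state(): the state, without advancing time (a new reading comes with each control period).
- get_image(name): name is "scene" or "side" or "wrist"; returns a dict with "color" (400x640x3 uint8, blue, green, red), "mtx" (3x3 intrinsics, pixels), "camera_from_world" (4x4, takes a point from world to camera coordinates); the wrist camera has in their place "tool_from_camera" (4x4, takes a point from camera to tool coordinates, whose origin is the TCP and whose axes are the flange's). Camera axes: x right, y down, z forward; pixel columns grow to the right and rows downward; lengths in mm; the calibration is good to about 2 mm. A picture is of the moment at which its call begins: read the wrist's pose just before it. There is no depth.
- job_done(): hands the job in, once; it reports no verdict.
The state is a dict: "clock": time; "joints": joint angles; "joint_vel": joint speeds; "joint_efforts": joint torques, N m; "position": TCP position; "ee_rot": TCP orientation; "contact_force": force on the tool from outside, world axes, zero at the start; "wrist_torque": the same for the moment, N m; "gripper_width": finger opening in mm.
Only numpy, scipy, OpenCV 4.12 (cv2) and the standard library are available. Lean on these libraries where they do the work, as an engineer would, in place of code of your own. Each camera call takes 0.05 s, during which the arm holds its last target. There are 200 camera calls.

## Working session

There is one attempt and no reset: what is moved stays moved. The work goes in short steps, Python scripts to look and compute and a tool call to move; the robot and the scene stay as the last step left them, time stands still between calls to the robot, and variables do not carry over. Pictures are saved under pics/ and viewed, about 12 in all and at most 16, crops included, and the job is handed in when it is done.

Besides the shell and the picture viewer there is one more tool, called after "Call:" in YAML: its name, and indented under it one key for each argument. apply_moves: Moves the arm, as the interface text tells. Its arguments: {"type":"object","properties":{"fingers":{"type":"array","items":{"type":"number"}},"dp":{"type":"array","items":{"type":"array","items":{"type":"number"}}},"yaw":{"type":"array","items":{"type":"number"}}},"required":["fingers","dp","yaw"]}

```bash
mkdir -p pics; cat > h.py <<'E'
from bench import *
import numpy as np, cv2
from scipy.spatial.transform import Rotation as R
def cam(name):
    s=read_state(); im=get_image(name); K=np.array(im["mtx"])
    if name=="wrist":
        T=np.eye(4);T[:3,:3]=R.from_quat(s["ee_rot"]).as_matrix();T[:3,3]=s["position"]
        W=T@np.array(im["tool_from_camera"])
    else: W=np.linalg.inv(np.array(im["camera_from_world"]))
    return im["color"],K,W
def px2w(p,z,K,W):
    p=np.atleast_2d(np.array(p,float)); r=np.c_[p,np.ones(len(p))]@np.linalg.inv(K).T@W[:3,:3].T
    o=W[:3,3]; return o+r*((z-o[2])/r[:,2])[:,None]
def w2px(P,K,W):
    P=np.atleast_2d(np.array(P,float)); c=(P-W[:3,3])@W[:3,:3]; q=c@K.T; return q[:,:2]/q[:,2:]
def rect(img,K,W,z,x0,x1,y0,y1,s):
    "top-down ortho of plane z; image up=+x, left=+y; s mm per px"
    us,vs=np.meshgrid(np.arange(int((y1-y0)/s)),np.arange(int((x1-x0)/s)))
    P=np.stack([x1-vs*s,y1-us*s,np.full(us.shape,z)],-1).reshape(-1,3)
    q=w2px(P,K,W).astype(np.float32).reshape(us.shape+(2,))
    return cv2.remap(img,q[...,0],q[...,1],cv2.INTER_LINEAR)
def grid(o,x0,x1,y0,y1,s):
    for x in range(int(np.ceil(x0/100)*100),int(x1)+1,100):
        v=int((x1-x)/s); cv2.line(o,(0,v),(o.shape[1],v),(0,255,255),1); cv2.putText(o,str(x),(0,v-2),0,.4,(0,0,255),1)
    for y in range(int(np.ceil(y0/100)*100),int(y1)+1,100):
        u=int((y1-y)/s); cv2.line(o,(u,0),(u,o.shape[0]),(0,255,255),1); cv2.putText(o,str(y),(u+2,10),0,.4,(0,0,255),1)
    return o
E
python3 - <<'E'
from h import *
print(read_state())
for n in("scene","side"):
    c,K,W=cam(n); cv2.imwrite(f"pics/{n}0.png",c); print(n,W[:3,3].round(),W[:3,2].round(2),K[0,0])
c,K,W=cam("wrist");print(W.round(2));cv2.imwrite("pics/w0.png",c)
E
```

```text
{'clock': 0.0, 'joints': array([ 1.48960662e+00,  3.85537383e-01,  6.60021191e-03, -4.85534849e-04,
       -1.19400424e+00, -2.58592370e-01]), 'joint_vel': array([ 0.00139374,  0.00034046,  0.00014282, -0.00207727,  0.00046895,
       -0.00038255]), 'joint_efforts': array([ 1.09850909e-03, -3.92284405e+01,  1.88398039e+01,  4.18630198e+00,
       -4.61762495e-03,  3.50699693e-06]), 'position': array([208.20368922, 589.07115938, 403.62472186]), 'ee_rot': array([ 9.85587456e-01, -1.69163131e-01, -1.29743057e-04,  1.08831333e-03]), 'contact_force': array([ 0.04005026, -0.080048  , -0.44610715]), 'wrist_torque': array([0.03645002, 0.01782999, 0.02723616]), 'gripper_width': 85.41135561419769}
scene [ 969.  562. 1182.] [-0.33 -0.38 -0.86] 436.5641723881778
side [ 157. -960. 1096.] [ 0.25  0.68 -0.68] 459.96090843001406
[[-3.3000e-01 -9.0000e-01 -2.9000e-01  2.8193e+02]
 [-9.4000e-01  3.2000e-01  1.0000e-01  5.6251e+02]
 [ 0.0000e+00  3.1000e-01 -9.5000e-01  3.7343e+02]
 [ 0.0000e+00  0.0000e+00  0.0000e+00  1.0000e+00]]
```

View pics/scene0.png

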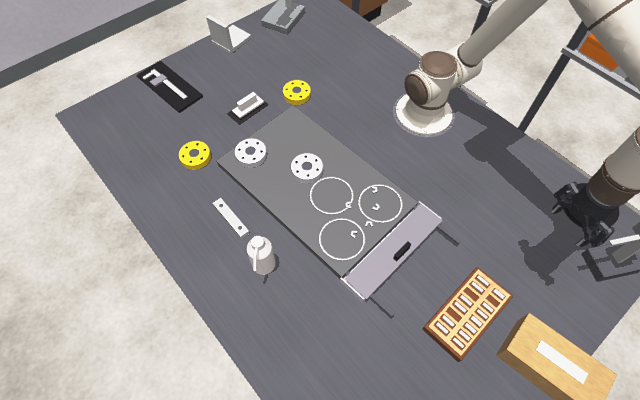

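View pics/side0.png

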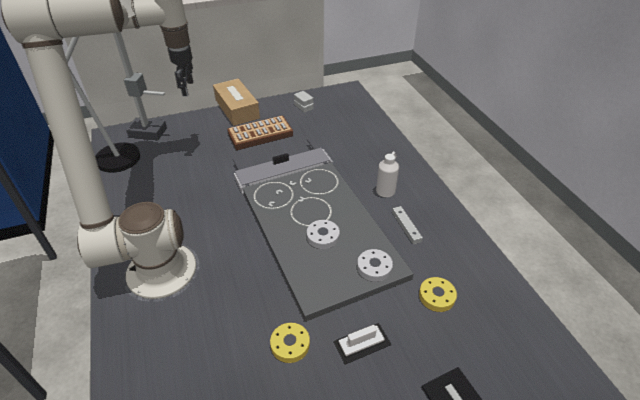

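The scene shows two aluminium flanges (scene px (250,151) and (307,166)), about five chips among the rings, the cover grip at (402,252) and the scraper at (248,104). The two yellow discs are look-alikes. Next I'll rectify the view for measurement.

```bash
python3 - <<'E'
from h import *
c,K,W=cam("scene"); a=(250,800,-380,420,1.0)
cv2.imwrite("pics/top0.png",grid(rect(c,K,W,30,*a),*a))
# refine plate corners: ring fits on rectified images both cams
for n in("scene","side"):
    c,K,W=cam(n); a=(300,750,-150,380,1.0); o=rect(c,K,W,30,*a); g=cv2.cvtColor(o,cv2.COLOR_BGR2GRAY)
    m=(g>170).astype(np.uint8); N,l,st,ce=cv2.connectedComponentsWithStats(cv2.morphologyEx(m,cv2.MORPH_CLOSE,np.ones((3,3))))
    for i in range(1,N):
        if 100<st[i,2]<180 and 100<st[i,3]<180:
            p=np.argwhere(l==i)[:,::-1].astype(np.float32); p=cv2.convexHull(p.astype(np.int32)); (u,v),(A,B),t=cv2.fitEllipse(p); print(n,"ring",a[1]-v,a[3]-u,A,B)
        elif 15<st[i,4]: print(n,'blob',a[1]-ce[i][1],a[3]-ce[i][0],st[i,2:])
E
```

```text
scene blob 741.2412523020258 52.36740331491711 [  72   22 1086]
scene blob 473.7924703954718 307.1660460266627 [  116   349 26854]
scene ring 564.2262268066406 187.14056396484375 135.8661651611328 136.27490234375
scene ring 488.8223876953125 56.936065673828125 135.36080932617188 138.8587646484375
scene blob 527.2898550724638 197.08695652173913 [ 23  24 276]
scene ring 476.94183349609375 -77.2666015625 103.95054626464844 105.11661529541016
scene ring 403.03173828125 175.88316345214844 135.24339294433594 157.1315155029297
scene blob 413.76206896551724 176.97241379310344 [ 20  25 290]
side blob 629.7941176470588 191.85294117647058 [10  5 34]
side blob 622.3960396039604 159.8910891089109 [ 45  23 101]
side blob 617.5 225.38888888888889 [ 4  6 18]
side blob 585.7721518987341 125.63291139240508 [ 8 17 79]
side blob 553.5 124.03125 [ 5 13 32]
side ring 507.4751739501953 -8.345947265625 112.63343048095703 178.36593627929688
side blob 543.7592592592592 92.2037037037037 [16 12 54]
side blob 536.1311475409836 130.39344262295083 [ 8 17 61]
side blob 532.7786885245902 202.9344262295082 [ 18  18 1
[... 569 characters left out ...]
07.1304347826087 [10  7 23]
side blob 443.5 218.5 [ 4  6 18]
side blob 437.7536231884058 92.31884057971013 [24 15 69]
side blob 431.3051948051948 31.422077922077904 [ 38  17 154]
side blob 429.9259259259259 228.92592592592592 [ 5 13 27]
side blob 418.1 184.49285714285713 [ 15  20 140]
side blob 426.62857142857143 64.77142857142854 [12  4 35]
side blob 418.06349206349205 113.04761904761904 [ 7 15 63]
side blob 392.76 109.36000000000001 [ 4  9 25]
side blob 377.0676691729323 135.1203007518797 [ 18  18 133]
side blob 348.45 130.5 [ 6  6 20]
side blob 342.625 209.875 [10  6 32]
side blob 334.85981308411215 155.42056074766356 [ 33  15 107]
side blob 333.4074074074074 187.49382716049382 [29  8 81]
```

View pics/top0.png

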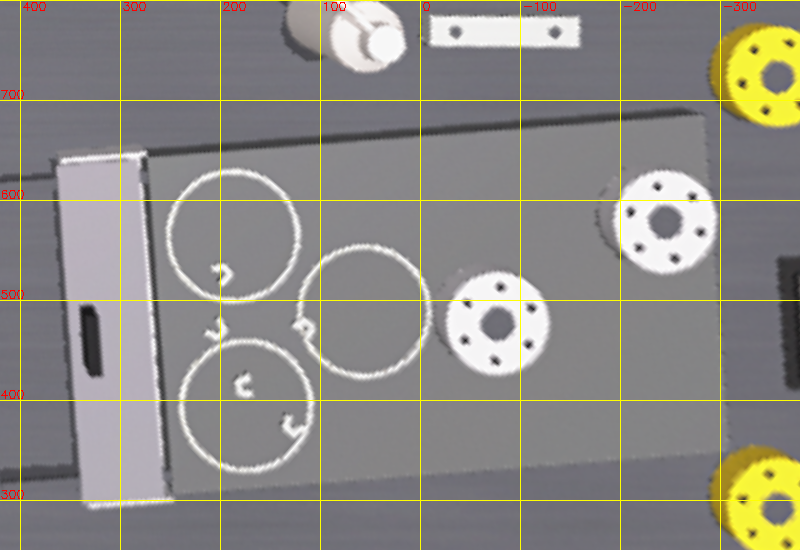

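Ring positions give a plate angle of about 4.7° and a plate centre near (495,-18). There are five chips: (527,198), (471,203), (414,175), (374,128) and (472,115). Now the grip rib, scraper and flanges.

```bash
cat >> h.py <<'E'
def blobs(n,z,a,f,lo,hi):
    c,K,W=cam(n); o=rect(c,K,W,z,*a); m=f(o.astype(int)).astype(np.uint8)
    N,l,st,ce=cv2.connectedComponentsWithStats(m,connectivity=4); r=[]
    for i in range(1,N):
        if lo<st[i,4]<hi:
            p=np.argwhere(l==i)[:,::-1].astype(np.int32); (u,v),wh,t=cv2.minAreaRect(p)
            r.append((round(a[1]-v*a[4],1),round(a[3]-u*a[4],1),[round(k*a[4],1) for k in wh],round(t,1),int(st[i,4])))
    return r
white=lambda o:(o.min(2)>165)
def state():
    s=read_state(); M=R.from_quat(s["ee_rot"]).as_matrix()
    print("t",round(s["clock"],2),"grasp",(s["position"]+155*M[:,2]).round(1),"jaw deg",np.degrees(np.arctan2(M[1,1],M[0,1])).round(2),"F",s["contact_force"].round(1),"w",round(s["gripper_width"],1),"z",M[:,2].round(3))
E
python3 - <<'E'
from h import *
state()
for n in("scene","side"):
    print(n,"grip",blobs(n,48,(380,600,280,420,.5),lambda o:o.max(2)<60,500,20000))
    print(n,"fl",blobs(n,56,(380,700,-320,-20,1),white,2000,20000))
    print(n,"scr rib+foot",blobs(n,4+52,(350,600,-480,-300,.5),lambda o:o.min(2)>150,500,60000), blobs(n,20,(350,600,-480,-300,.5),lambda o:o.min(2)>150,500,60000))
    print(n,"pad",blobs(n,4,(350,600,-480,-300,.5),lambda o:o.max(2)<45,500,60000))
E
```

```text
t 0.3 grasp [208.2 589.1 249.3] jaw deg -109.47 F [ 0.5 -0.3 -1. ] w 85.3 z [-0.    -0.001 -1.   ]
scene grip [(467.3, 333.4, [67.6, 15.2], 85.6, 3641)]
scene fl [(587.5, -226.5, [101.8, 101.2], 71.6, 7005), (488.0, -67.0, [102.0, 94.0], 90.0, 6780)]
scene scr rib+foot [(479.8, -395.7, [110.6, 65.5], 87.5, 20424)] [(573.5, -302.5, [45.0, 5.0], 90.0, 635), (464.2, -426.5, [114.3, 67.9], 87.6, 21766)]
scene pad [(463.6, -398.2, [108.6, 6.6], 87.2, 1814)]
side grip [(469.6, 331.9, [66.9, 41.6], 85.2, 9459)]
side fl [(587.6, -228.6, [98.5, 98.2], 56.3, 6229), (488.5, -67.0, [99.0, 94.0], 90.0, 6149)]
side scr rib+foot [(453.7, -437.1, [107.5, 48.9], 86.7, 15786)] [(464.0, -419.1, [111.3, 50.6], 86.4, 16875)]
side pad [(448.9, -444.4, [10.3, 85.0], 1.8, 1161)]
```

Call:
apply_moves:
  fingers: [0,0,0,0,0,0,0,0,0.3,0.3]
  dp:
    - [3,-3,0]
    - [6,-6,0]
    - [9,-9,-1]
    - [12,-12,-3]
    - [15,-15,-5]
    - [18,-18,-7]
    - [21,-21,-9]
    - [24,-23.5,-11]
    - [26,-25.7,-12]
    - [26,-25.7,-12]
  yaw: [3,6,9,12,15,18,21,24,24.2,24.2]

```text
clock: 1.8
position: [469.8, 329.4, 282.7]
ee_rot: [0.999, 0.039, -0.001, 0.002]
contact_force: [-1.0, -0.1, -0.0]
gripper_width: 60.4
```

```bash
python3 - <<'E'
from h import *
state()
c,K,W=cam("wrist"); cv2.imwrite("pics/w1.png",c)
print(blobs("wrist",62,(380,600,290,400,.5),lambda o:o.max(2)<60,300,20000)); state()
E
```

```text
t 1.8 grasp [469.4 328.9 127.7] jaw deg -85.55 F [-1.  -0.1 -0. ] w 60.4 z [-0.003 -0.003 -1.   ]
[(597.2, 365.5, [5.5, 69.0], 90.0, 893), (470.9, 332.0, [63.8, 13.1], 85.6, 2863), (414.0, 384.0, [32.0, 67.0], 0.0, 5476)]
t 1.9 grasp [468.7 331.9 129.7] jaw deg -85.35 F [-0.5  0.   0.8] w 60.0 z [ 0. -0. -1.]
```

View pics/w1.png

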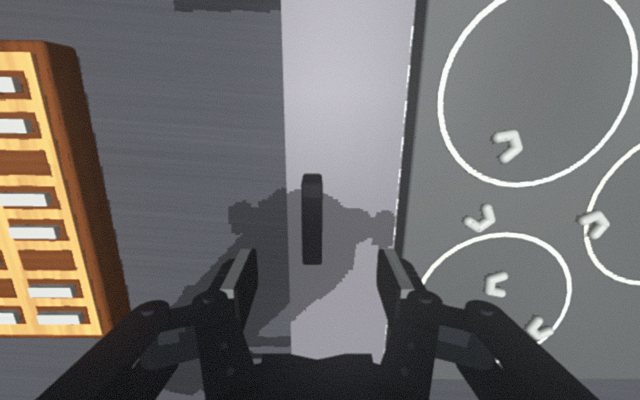

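Wrist view: the rib at px (312,220) is centred between the fingers. Descend and pinch.

Call:
apply_moves:
  fingers: [0.3,0.3,0.3,0.3,0.3,1,1,1,1,1]
  dp:
    - [0.1,0,-2]
    - [0.1,0,-4]
    - [0.1,0,-6]
    - [0.1,0,-7.2]
    - [0.1,0,-7.2]
    - [0.1,0,-7.2]
    - [0.1,0,-7.2]
    - [0.1,0,-7.2]
    - [0.1,0,-7.2]
    - [0.1,0,-7.2]
  yaw: [0,0,0,0,0,0,0,0,0,0]

```text
clock: 2.9
position: [469.9, 332.2, 213.9]
ee_rot: [0.999, 0.04, 0.001, -0.001]
contact_force: [-1.5, 0.4, 6.2]
gripper_width: 12.7
```

Call:
apply_moves:
  fingers: [1,1,1,1,1,1,1,1,1,1]
  dp:
    - [-0.1,1,0]
    - [-0.2,2,0]
    - [-0.3,3.5,0]
    - [-0.4,5,0]
    - [-0.5,6.2,0]
    - [-0.6,7.2,0]
    - [-0.65,7.9,0]
    - [-0.7,8.4,0]
    - [-0.7,8.7,0]
    - [-0.7,8.7,0]
  yaw: [0,0,0,0,0,0,0,0,0,0]

```text
clock: 3.9
position: [464.6, 412.4, 213.8]
ee_rot: [0.999, 0.039, -0.002, 0.008]
contact_force: [12.8, -26.2, 9.2]
gripper_width: 12.6
```

Call:
apply_moves:
  fingers: [1,0.3,0.3,0.3,0.3,0.3,0.3,0.3,0.3,0.3]
  dp:
    - [0,-0.1,0]
    - [0,-0.1,0]
    - [0,-0.1,0]
    - [0,-0.1,3]
    - [0,-0.1,7]
    - [0,-0.1,11]
    - [0,-3,15]
    - [0,-7,15]
    - [0,-12,15]
    - [0,-17,15]
  yaw: [0,0,0,0,0,0,0,0,0,0]

```text
clock: 4.9
position: [463.8, 242.2, 364.1]
ee_rot: [0.999, 0.041, -0.002, 0.008]
contact_force: [1.3, -0.3, -1.3]
gripper_width: 59.9
```

```bash
python3 - <<'E'
from h import *
state()
for n in("scene","side"): print(blobs(n,48,(380,600,360,460,.5),lambda o:o.max(2)<60,500,20000))
a=(280,680,100,470,1)
c,K,W=cam("side"); A=rect(c,K,W,30,*a);c,K,W=cam("scene"); B=rect(c,K,W,30,*a); cv2.imwrite("pics/open.png",np.hstack([B,A]))
E
```

```text
t 4.9 grasp [463.3 239.8 209.1] jaw deg -85.3 F [ 1.3 -0.3 -1.3] w 59.9 z [-0.003 -0.016 -1.   ]
[(461.6, 407.6, [68.2, 14.2], 85.0, 3457)]
[(528.0, 426.2, [67.5, 63.0], 0.0, 6420), (464.1, 405.9, [66.1, 43.7], 85.7, 9657)]
```

View pics/open.png

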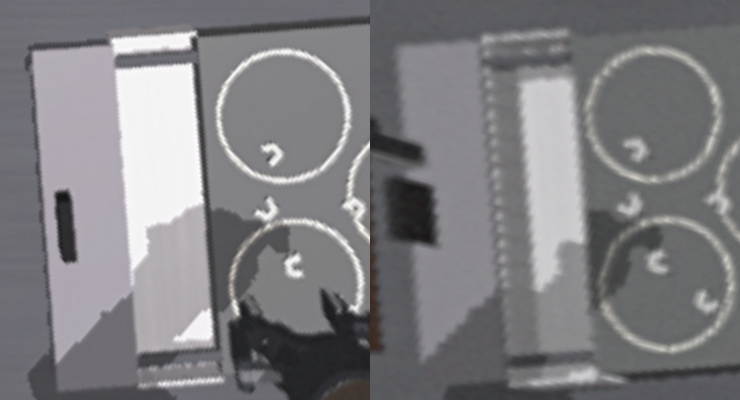

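The cover is fully open: it reached its stop with about 26 N reaction, and the trough is clear. Next, to the scraper.

Call:
apply_moves:
  fingers: [0.3,0.3,0.3,0.3,0.3,0.3,0.3,0.3,0.3,0.3]
  dp:
    - [0,-4,0]
    - [0,-9,0]
    - [0,-14,0]
    - [0,-19,0]
    - [0,-24,0]
    - [0,-29,0]
    - [0,-34,0]
    - [0,-39,0]
    - [0,-44,0]
    - [0,-49,0]
  yaw: [0,0,0,0,0,0,0,0,0,0]

```text
clock: 6.1
position: [465.9, -248.4, 364.3]
ee_rot: [0.999, 0.041, -0.001, 0.008]
contact_force: [0.9, 0.2, -0.1]
gripper_width: 59.6
```

Call:
apply_moves:
  fingers: [0,0,0,0,0,0,0,0,0,0]
  dp:
    - [0,-5,0]
    - [0,-10,0]
    - [0,-13,0]
    - [-1,-15,0]
    - [-1.5,-16,0]
    - [-1.5,-16,0]
    - [-1.5,-16,0]
    - [-1.5,-16,0]
    - [-1.5,-16,0]
    - [-1.5,-16,0]
  yaw: [0,0,0,0,0,0,0,0,0,0]

```text
clock: 7.1
position: [451.3, -407.7, 364.6]
ee_rot: [0.999, 0.041, -0.001, 0.008]
contact_force: [0.2, 0.1, -0.3]
gripper_width: 85.6
```

```bash
python3 - <<'E'
from h import *
state()
c,K,W=cam("wrist"); a=(360,580,-520,-320,.5); 
A=rect(c,K,W,56,*a);B=rect(c,K,W,4,*a); cv2.imwrite("pics/scr.png",cv2.resize(np.hstack([A,B]),None,fx=.9,fy=.9))
E
```

```text
t 7.1 grasp [ 451.  -410.2  209.6] jaw deg -85.25 F [ 0.2  0.1 -0.3] w 85.6 z [-0.002 -0.016 -1.   ]
```

View pics/scr.png

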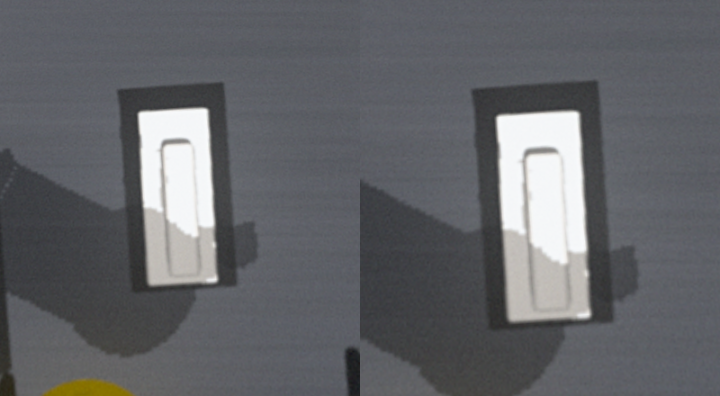

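Rectified wrist view: rib centre at (465,-420.7), pad centre at (466,-421), both turned about 3.3°. Descend and grasp.

Call:
apply_moves:
  fingers: [0.3,0.4,0.4,0.4,0.4,0.4,0.4,1,1,1]
  dp:
    - [1,-0.7,-3]
    - [1.45,-1.05,-7]
    - [1.45,-1.05,-11]
    - [1.45,-1.05,-14]
    - [1.45,-1.05,-16]
    - [1.45,-1.05,-16.7]
    - [1.45,-1.05,-16.7]
    - [1.45,-1.05,-16.7]
    - [1.45,-1.05,-16.7]
    - [1.45,-1.05,-16.7]
  yaw: [-1.5,-1.5,-1.5,-1.5,-1.5,-1.5,-1.5,-1.5,-1.5,-1.5]

```text
clock: 8.15
position: [466.3, -418.6, 199.5]
ee_rot: [1.0, 0.028, 0.0, 0.009]
contact_force: [0.8, -0.3, 4.6]
gripper_width: 17.1
```

```bash
python3 -c "
from h import *
state()"
```

```text
t 8.15 grasp [ 466.4 -421.4   44.6] jaw deg -86.74 F [ 0.8 -0.3  4.6] w 17.1 z [ 0.001 -0.018 -1.   ]
```

Call:
apply_moves:
  fingers: [1,1,1,1,1,1,1,1,1,1]
  dp:
    - [0,0,0]
    - [0,0,2]
    - [0,0,4.5]
    - [0,0,7]
    - [0,1,9]
    - [0.2,3,10]
    - [0.4,6,10]
    - [0.6,9,10]
    - [0.8,12,10]
    - [1,15,10]
  yaw: [0,0,0,0,0,1.4,1.4,1.4,1.4,1.4]

```text
clock: 9.15
position: [475.8, -267.4, 299.4]
ee_rot: [0.999, 0.04, 0.0, 0.009]
contact_force: [-0.6, 0.1, -2.7]
gripper_width: 17.1
```

Call:
apply_moves:
  fingers: [1,1,1,1,1,1,1,1,1,1]
  dp:
    - [0.3,4,0]
    - [0.6,8,0]
    - [1,12,0]
    - [1.3,16,0]
    - [1.6,20,0]
    - [2,24,0]
    - [2.4,28,0]
    - [2.8,31,0]
    - [3.2,33,0]
    - [3.2,34,0]
  yaw: [0,0,0,0,0,0,0,0,0,0]

```text
clock: 10.15
position: [507.8, 74.2, 299.4]
ee_rot: [0.999, 0.041, 0.0, 0.008]
contact_force: [-0.2, -0.2, -2.3]
gripper_width: 17.1
```

```bash
python3 -c "
from h import *
state()
c,K,W=cam('side');cv2.imwrite('pics/hold.png',cv2.resize(c[100:300,200:480],None,fx=2.5,fy=2.5))"
```

```text
t 10.15 grasp [508.1  71.6 144.4] jaw deg -85.28 F [-0.2 -0.2 -2.3] w 17.1 z [ 0.001 -0.017 -1.   ]
```

View pics/hold.png

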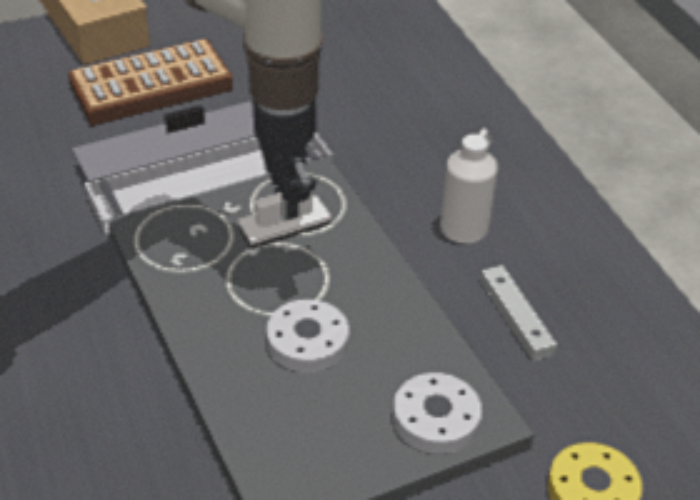

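Call:
apply_moves:
  fingers: [1,1,1,1,1,1,1]
  dp:
    - [0,-0.3,-3]
    - [0,-0.3,-5.5]
    - [0,-0.3,-6.5]
    - [0,-0.3,-7.1]
    - [0,-0.3,-7.4]
    - [0,-0.3,-7.5]
    - [0,-0.3,-7.5]
  yaw: [0,0,0,0,0,0,0]

```text
clock: 10.9
position: [508.1, 71.2, 225.5]
ee_rot: [0.999, 0.041, 0.001, 0.008]
contact_force: [-0.3, -2.0, 1.9]
gripper_width: 16.9
```

Call:
apply_moves:
  fingers: [1,1,1,1,1,1,1,1,1,1]
  dp:
    - [-0.1,1,-0.1]
    - [-0.16,2,-0.1]
    - [-0.25,3,-0.1]
    - [-0.33,4,-0.1]
    - [-0.41,5,-0.1]
    - [-0.5,6,-0.1]
    - [-0.58,7,-0.1]
    - [-0.66,8,-0.1]
    - [-0.74,9,-0.1]
    - [-0.82,10,-0.1]
  yaw: [0,0,0,0,0,0,0,0,0,0]

```text
clock: 11.9
position: [500.0, 172.4, 225.5]
ee_rot: [0.999, 0.042, 0.002, 0.008]
contact_force: [0.8, -3.4, 6.2]
gripper_width: 17.3
```

```bash
python3 -c "
from h import *
state()
a=(280,680,100,470,1)
c,K,W=cam('side'); A=rect(c,K,W,30,*a);c,K,W=cam('scene'); B=rect(c,K,W,30,*a); cv2.imwrite('pics/sw1.png',np.hstack([B,A]))"
```

```text
t 11.9 grasp [500.7 169.8  70.5] jaw deg -85.19 F [ 0.8 -3.4  6.2] w 17.3 z [ 0.004 -0.016 -1.   ]
```

View pics/sw1.png

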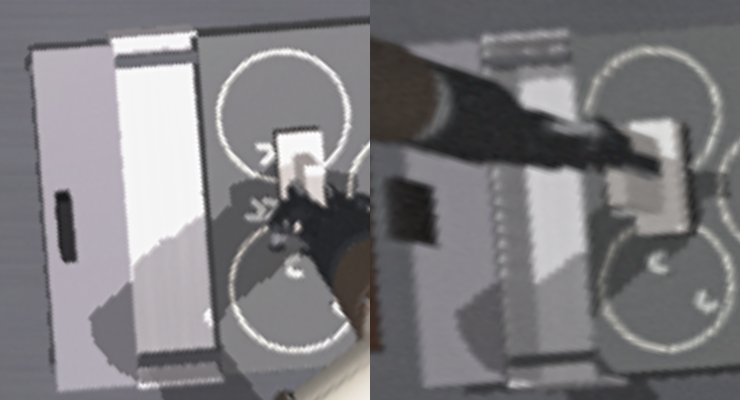

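Sweep is working: three chips ride ahead of the scraper, at px (265,155) and (262,208). Continue over the edge.

Call:
apply_moves:
  fingers: [1,1,1,1,1,1,1,1,1,1]
  dp:
    - [-0.1,1,-0.1]
    - [-0.16,2,-0.1]
    - [-0.25,3,-0.1]
    - [-0.33,4,-0.1]
    - [-0.41,5,-0.1]
    - [-0.5,6,-0.1]
    - [-0.58,7,-0.1]
    - [-0.66,8,-0.05]
    - [-0.74,9,0]
    - [-0.78,9.5,0]
  yaw: [0,0,0,0,0,0,0,0,0,0]

```text
clock: 13.0
position: [491.9, 269.7, 225.3]
ee_rot: [0.999, 0.043, 0.002, 0.007]
contact_force: [0.5, -2.6, 2.8]
gripper_width: 17.1
```

```bash
python3 -c "
from h import *
state()
"
```

```text
t 13.0 grasp [492.7 267.4  70.3] jaw deg -85.08 F [ 0.5 -2.6  2.8] w 17.1 z [ 0.005 -0.015 -1.   ]
```

Call:
apply_moves:
  fingers: [1,1,1,1,1,1,1,1,1,1]
  dp:
    - [0,0,1.5]
    - [0,0,4]
    - [-0.5,-1,6]
    - [-2,-4,6]
    - [-4,-8,6]
    - [-6,-12,6]
    - [-8,-16,6]
    - [-9.2,-18,6]
    - [-9.6,-18.8,6]
    - [-9.6,-18.8,6]
  yaw: [0,0,0,0,0,0,0,0,0,0]

```text
clock: 14.0
position: [395.6, 81.3, 285.2]
ee_rot: [0.999, 0.042, 0.002, 0.007]
contact_force: [0.9, 1.1, -2.5]
gripper_width: 16.7
```

```bash
python3 -c "
from h import *
state()
a=(280,680,100,470,1)
c,K,W=cam('side'); A=rect(c,K,W,30,*a);c,K,W=cam('scene'); B=rect(c,K,W,30,*a); cv2.imwrite('pics/sw2.png',np.hstack([B,A]))"
```

```text
t 14.0 grasp [396.4  79.2 130.2] jaw deg -85.15 F [ 0.9  1.1 -2.5] w 16.7 z [ 0.005 -0.014 -1.   ]
```

View pics/sw2.png

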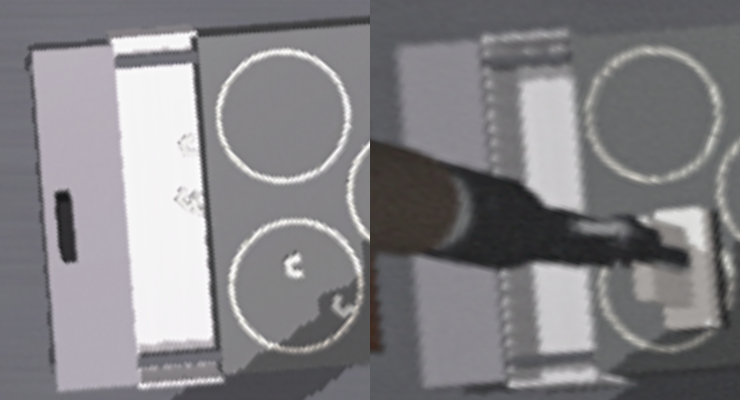

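Three chips lie in the trough (px (187,143), (190,200)); two remain at px (293,265) and (343,303). Lane 2 next.

Call:
apply_moves:
  fingers: [1,1,1,1,1,1,1,1,1,1]
  dp:
    - [0,0,-2.5]
    - [0,0,-4.5]
    - [0,0,-5.5]
    - [0,0,-6]
    - [0,0,-6.1]
    - [-0.1,1,-6.1]
    - [-0.16,2,-6.1]
    - [-0.25,3,-6.1]
    - [-0.33,4,-6.1]
    - [-0.41,5,-6.1]
  yaw: [0,0,0,0,0,0,0,0,0,0]

```text
clock: 15.1
position: [393.8, 134.1, 225.5]
ee_rot: [0.999, 0.044, 0.004, 0.007]
contact_force: [0.6, -3.5, 5.8]
gripper_width: 17.2
```

Call:
apply_moves:
  fingers: [1,1,1,1,1,1,1,1,1,1]
  dp:
    - [-0.1,1,-0.1]
    - [-0.16,2,-0.1]
    - [-0.25,3,-0.1]
    - [-0.33,4,-0.1]
    - [-0.41,5,-0.1]
    - [-0.5,6,-0.1]
    - [-0.58,7,-0.1]
    - [-0.66,8,-0.1]
    - [-0.74,9,-0.1]
    - [-0.78,9.5,-0.1]
  yaw: [0,0,0,0,0,0,0,0,0,0]

```text
clock: 16.1
position: [386.8, 230.8, 225.6]
ee_rot: [0.999, 0.046, 0.005, 0.007]
contact_force: [1.5, -3.5, 7.1]
gripper_width: 17.2
```

```bash
python3 -c "
from h import *
state()
"
```

```text
t 16.1 grasp [388.3 228.6  70.6] jaw deg -84.75 F [ 1.5 -3.5  7.1] w 17.2 z [ 0.01  -0.014 -1.   ]
```

Call:
apply_moves:
  fingers: [1,1,1,1,1,1,1,1,1,1]
  dp:
    - [-0.1,1,-0.1]
    - [-0.2,2,-0.05]
    - [-0.25,3,0]
    - [-0.25,3.1,0]
    - [-0.25,3.1,1.5]
    - [-0.25,3.1,4]
    - [0,1,6]
    - [1,-3,6.5]
    - [3,-7,6.5]
    - [5,-11,6.5]
  yaw: [0,0,0,0,0,0,0,0,0,0]

```text
clock: 17.1
position: [436.9, 119.7, 290.9]
ee_rot: [0.999, 0.047, 0.005, 0.007]
contact_force: [0.6, 0.6, -2.5]
gripper_width: 17.3
```

Call:
apply_moves:
  fingers: [1,1,1,1,1,1,1,1,1,1]
  dp:
    - [0.2,-4,1]
    - [0.5,-8,1]
    - [0.8,-12,1]
    - [1.1,-16,1]
    - [1.4,-20,1]
    - [1.6,-24,1]
    - [1.8,-28,1]
    - [2,-32,1]
    - [2.2,-36,1]
    - [2.4,-40,1]
  yaw: [0,0,0,0,0,0,0,0,0,0]

```text
clock: 18.1
position: [460.7, -281.9, 300.3]
ee_rot: [0.999, 0.046, 0.005, 0.006]
contact_force: [0.4, 0.4, -1.3]
gripper_width: 16.9
```

```bash
python3 -c "
from h import *
state()
a=(280,680,-20,350,1)
c,K,W=cam('side'); A=rect(c,K,W,30,*a);c,K,W=cam('scene'); B=rect(c,K,W,30,*a); cv2.imwrite('pics/sw3.png',np.hstack([B,A]))
for n in('scene','side'):print(n,'fl',blobs(n,56,(380,700,-320,-20,1),white,2000,20000))"
```

```text
t 18.1 grasp [ 462.3 -283.8  145.3] jaw deg -84.69 F [ 0.4  0.4 -1.3] w 16.9 z [ 0.01  -0.012 -1.   ]
scene fl [(587.5, -226.6, [101.8, 101.1], 74.1, 6962), (490.0, -65.5, [98.0, 91.0], 90.0, 5917)]
side fl [(569.7, -225.1, [98.9, 134.8], 9.9, 7037)]
```

View pics/sw3.png

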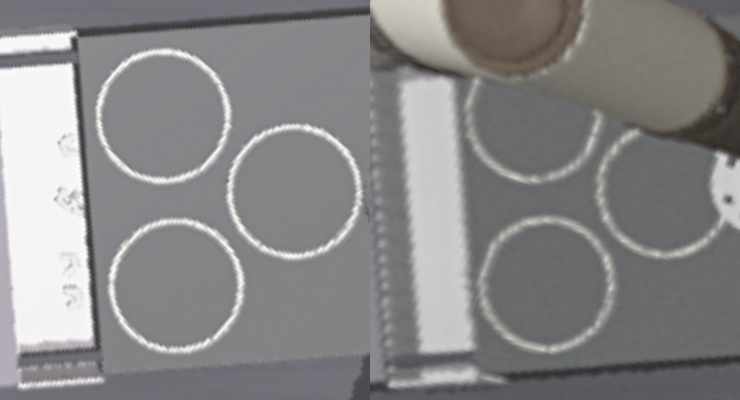

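All five chips are in the trough (px x≈65–75, rows 143–295), and the plate is clean. Return the scraper.

Call:
apply_moves:
  fingers: [1,1,1,1,1,1,1,1,1,1]
  dp:
    - [0.1,-4,0]
    - [0.2,-8,0]
    - [0.3,-11,0]
    - [0.4,-13,-1]
    - [0.4,-13.76,-3]
    - [0.4,-13.76,-5]
    - [0.4,-13.76,-7]
    - [0.4,-13.76,-7.5]
    - [0.4,-13.76,-7.5]
    - [0.4,-13.76,-7.5]
  yaw: [-1.6,-1.6,-1.6,-1.6,-1.6,-1.6,-1.6,-1.6,-1.6,-1.6]

```text
clock: 19.3
position: [465.2, -418.2, 225.9]
ee_rot: [0.999, 0.032, 0.005, 0.007]
contact_force: [-0.1, -0.1, -2.2]
gripper_width: 16.9
```

```bash
python3 -c "
from h import *
state()
c,K,W=cam('scene'); a=(380,560,-510,-330,.5); A=rect(c,K,W,4,*a)
c,K,W=cam('side'); B=rect(c,K,W,4,*a); cv2.imwrite('pics/pl.png',np.hstack([A,B]))"
```

```text
t 19.3 grasp [ 466.8 -420.3   70.9] jaw deg -86.34 F [-0.1 -0.1 -2.2] w 16.9 z [ 0.01  -0.013 -1.   ]
```

View pics/pl.png

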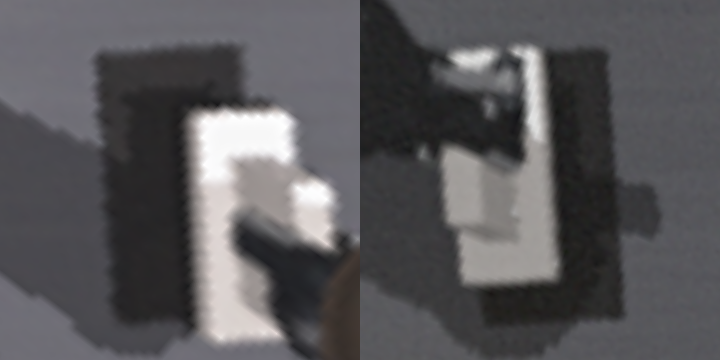

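Call:
apply_moves:
  fingers: [1,1,1,1,1,1,0.4,0.4,0.4,0.4]
  dp:
    - [0,-0.08,-0.8]
    - [0,-0.08,-1.6]
    - [0,-0.08,-2.2]
    - [0,-0.08,-2.5]
    - [0,-0.08,-2.65]
    - [0,-0.08,-2.65]
    - [0,-0.08,-2.65]
    - [0,-0.08,-2.65]
    - [0,-0.08,-2.65]
    - [0,-0.08,-1]
  yaw: [0,0,0,0,0,0,0,0,0,0]

```text
clock: 20.4
position: [464.4, -418.9, 214.4]
ee_rot: [0.999, 0.031, 0.004, 0.006]
contact_force: [0.1, 0.1, -0.1]
gripper_width: 51.4
```

Call:
apply_moves:
  fingers: [0.4,0.4,0.4,0.4,0.4,0.4,0.4,0.4,0.4,0.4]
  dp:
    - [0,0,3]
    - [0,0,6]
    - [0,0,10]
    - [-1.5,1,14]
    - [-1.5,1,14]
    - [-1.5,1,14]
    - [-1.5,1,14]
    - [-1.5,1,14]
    - [-1.5,1,14]
    - [-1.5,1,14]
  yaw: [0,0,0,0,0,0,0,0,0,0]

```text
clock: 21.4
position: [449.6, -409.0, 353.4]
ee_rot: [0.999, 0.031, 0.003, 0.005]
contact_force: [0.2, 0.7, 0.1]
gripper_width: 51.4
```

```bash
python3 - <<'E'
from h import *
state()
c,K,W=cam("wrist"); a=(360,580,-520,-320,.5); 
A=rect(c,K,W,56,*a);B=rect(c,K,W,4,*a); cv2.imwrite("pics/scr2.png",cv2.resize(np.hstack([A,B]),None,fx=.9,fy=.9))
E
```

```text
t 21.4 grasp [ 450.5 -410.6  198.4] jaw deg -86.4 F [0.2 0.7 0.1] w 51.4 z [ 0.006 -0.01  -1.   ]
```

View pics/scr2.png

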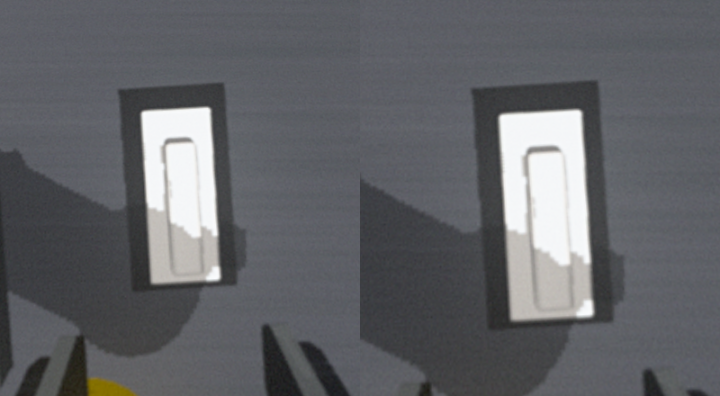

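Scraper stands centred on the pad, within about 2 mm. Now back to close the cover.

Call:
apply_moves:
  fingers: [0.4,0.4,0.4,0.4,0.4,0.4,0.4,0.4,0.4,0.4]
  dp:
    - [0,4,0]
    - [0.1,8.5,0]
    - [0.2,13,0]
    - [0.4,17.5,0]
    - [0.5,22,0]
    - [0.6,26.5,0]
    - [0.8,31,0]
    - [1,35.5,0]
    - [1.1,40,0]
    - [1.2,44.5,0]
  yaw: [1.1,1.1,1.1,1.1,1.1,1.1,1.1,1.1,1.1,1.1]

```text
clock: 22.45
position: [461.3, 37.9, 353.9]
ee_rot: [0.999, 0.041, 0.003, 0.005]
contact_force: [1.1, 0.8, 0.2]
gripper_width: 51.3
```

Call:
apply_moves:
  fingers: [0.4,0.4,0.4,0.4,0.4,0.4,0.4,0.4,0.4,0.4]
  dp:
    - [0,4.5,0]
    - [0,9,0]
    - [0,13.5,0]
    - [0,18,0]
    - [0,22.5,0]
    - [0,27,0]
    - [0,31,0]
    - [0,34.5,0]
    - [0,36.5,0]
    - [0,37,0]
  yaw: [0,0,0,0,0,0,0,0,0,0]

```text
clock: 23.45
position: [461.1, 410.1, 353.0]
ee_rot: [0.999, 0.042, 0.003, 0.005]
contact_force: [-0.9, 0.1, -0.0]
gripper_width: 51.3
```

```bash
python3 - <<'E'
from h import *
state()
print(blobs("wrist",62,(400,540,380,435,.5),lambda o:o.max(2)<60,300,20000))
E
```

```text
t 23.45 grasp [462.2 408.5 198. ] jaw deg -85.17 F [-0.9  0.1 -0. ] w 51.3 z [ 0.007 -0.011 -1.   ]
[(464.3, 406.5, [62.4, 13.5], 85.4, 3177), (438.0, 427.5, [75.0, 15.0], 90.0, 3118)]
```

Rib at (464.3,406.5). Descend 141 mm and pinch.

Call:
apply_moves:
  fingers: [0.4,0.4,0.4,0.4,0.4,0.4,0.4,1,1,1]
  dp:
    - [0.2,-0.2,-4]
    - [0.2,-0.2,-8]
    - [0.2,-0.2,-11]
    - [0.2,-0.2,-13]
    - [0.2,-0.2,-14]
    - [0.2,-0.2,-14.1]
    - [0.2,-0.2,-14.1]
    - [0.2,-0.2,-14.1]
    - [0.2,-0.2,-14.1]
    - [0.2,-0.2,-14.1]
  yaw: [0,0,0,0,0,0,0,0,0,0]

```text
clock: 24.5
position: [463.3, 407.8, 213.4]
ee_rot: [0.999, 0.042, 0.004, 0.005]
contact_force: [-0.8, -0.0, 3.0]
gripper_width: 12.7
```

Call:
apply_moves:
  fingers: [1,1,1,1,1,1,1,1,1,1]
  dp:
    - [0,0,0]
    - [0.1,-1,0]
    - [0.2,-2,0]
    - [0.3,-3.5,0]
    - [0.4,-5,0]
    - [0.5,-6.2,0]
    - [0.6,-7.2,0]
    - [0.65,-8,0]
    - [0.7,-8.5,0]
    - [0.7,-8.8,0]
  yaw: [0,0,0,0,0,0,0,0,0,0]

```text
clock: 25.5
position: [469.3, 323.6, 213.5]
ee_rot: [0.999, 0.042, 0.006, -0.001]
contact_force: [-16.5, 26.6, -5.2]
gripper_width: 12.9
```

```bash
python3 -c "
from h import *
state()
for n in('scene','side'):print(blobs(n,48,(380,600,280,420,.5),lambda o:o.max(2)<60,500,20000))"
```

```text
t 25.5 grasp [471.  324.   58.5] jaw deg -85.24 F [-16.5  26.6  -5.2] w 12.9 z [ 0.011  0.002 -1.   ]
[(445.5, 324.0, [94.8, 91.3], 47.7, 19790)]
[(480.1, 357.1, [133.5, 60.0], 19.6, 17903)]
```

Cover shut: 84 mm of travel, ending against the stop at 26 N. Release and rise.

Call:
apply_moves:
  fingers: [1,0.4,0.4,0.4,0.4,0.4,0.4,0.4,0.4,0.4]
  dp:
    - [0,0.1,0]
    - [0,0.1,0]
    - [0,0.1,0]
    - [0,0.1,3]
    - [0,0.1,7]
    - [0,-1,11]
    - [0.5,-4,13]
    - [1,-8,13]
    - [1.5,-12,13]
    - [2,-16,13]
  yaw: [0,0,0,0,0,0,0,0,0,0]

```text
clock: 26.6
position: [489.3, 161.5, 344.1]
ee_rot: [0.999, 0.042, 0.006, -0.0]
contact_force: [0.7, -1.2, 0.3]
gripper_width: 51.5
```

Call:
apply_moves:
  fingers: [0.4,0.4,0.4,0.4,0.4,0.4,0.4,0.4,0.4,0.4]
  dp:
    - [0,-4,0]
    - [0,-8,0]
    - [0,-12,0]
    - [0,-16,0]
    - [0,-20,0]
    - [0,-24,0]
    - [0,-28,0]
    - [0,-31,0]
    - [0,-31,0]
    - [0,-31,0]
  yaw: [8,16,24,32,40,48,56,64,69,69]

```text
clock: 27.6
position: [488.7, -150.3, 344.1]
ee_rot: [0.8, 0.6, 0.004, -0.003]
contact_force: [-0.3, -0.1, -0.2]
gripper_width: 51.5
```

```bash
python3 -c "
from h import *
state(); print(read_state()['joints'].round(2))
for n in('scene','side'):
  print(n,blobs(n,48,(380,600,280,420,.5),lambda o:o.max(2)<60,500,20000))
  print(n,'fl',blobs(n,56,(340,700,-320,260,1),white,2000,20000))
a=(280,720,-330,470,1)
c,K,W=cam('scene');cv2.imwrite('pics/cl.png',rect(c,K,W,34,*a))"
```

```text
t 27.6 grasp [ 489.2 -148.7  189.1] jaw deg -16.33 F [-0.3 -0.1 -0.2] w 51.5 z [ 0.003  0.011 -1.   ]
[ 0.02  0.25 -0.35 -0.01 -0.97  2.85]
scene [(467.7, 327.2, [67.6, 15.4], 85.9, 3734)]
scene fl [(573.5, 194.5, [133.0, 131.0], 90.0, 2615), (587.5, -226.5, [101.7, 101.2], 69.4, 6994), (490.8, -61.8, [98.1, 97.8], 38.7, 6162), (408.0, 182.5, [132.0, 133.0], 90.0, 2630)]
side [(469.6, 325.5, [67.3, 41.1], 85.0, 9294)]
side fl [(587.7, -228.1, [98.8, 97.9], 26.6, 6264), (512.1, -45.5, [138.2, 55.6], 4.9, 3109)]
```

View pics/cl.png

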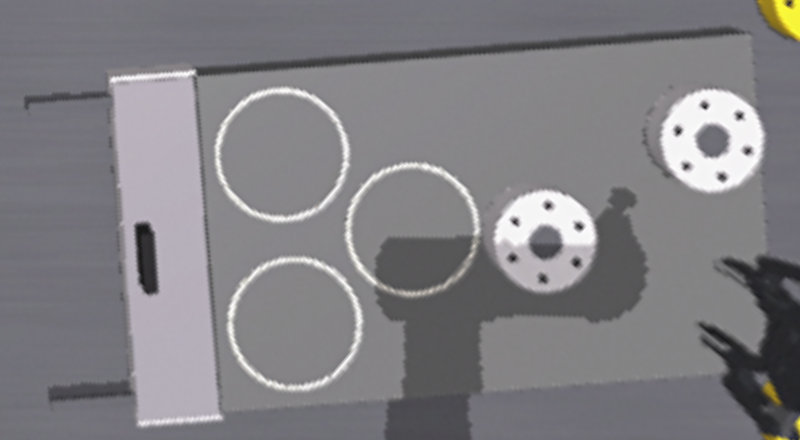

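```bash
python3 -c "
from h import *
c0=np.array([495,-18.]);t=np.radians(4.7);xh=np.array([np.cos(t),np.sin(t)]);yh=np.array([-xh[1],xh[0]])
for n,z in (('scene',34),('side',34)):
  c,K,W=cam(n); g=cv2.cvtColor(c,cv2.COLOR_BGR2GRAY).astype(np.float32)
  for lo,hi in((270,292),(352,376)):
    ys=np.arange(lo,hi,1.); r=[]
    for y in ys:
      P=np.array([[*(c0+x*xh+y*yh),z] for x in np.linspace(60,150,60)]); q=w2px(P,K,W).astype(np.float32); r.append(cv2.remap(g,q[None,:,0],q[None,:,1],cv2.INTER_LINEAR).mean())
    print(n,lo,np.round(r).astype(int))
"
```

```text
scene 270 [137 137 137 138 138 139 138 135 125 112 105 112 132 156 174 181 182 182
 182 181 181 181]
scene 352 [181 181 181 181 181 181 181 182 182 182 178 169 155 142 133 125 117 110
 107 109 112 114 115 115]
side 270 [ 96  98 101 102 103 104 103 101 100  99 100 102 105 109 112 115 117 118
 119 120 121 121]
side 352 [139 139 139 139 138 137 136 133 130 125 120 114 108 102  97  92  90  88
  86  86  86  86  86  86]
```

Cover edges read 282.3 and 363.5 in plate y, so it may stand 1–2 mm open after the release. I'll nudge it with shut fingers against the rib's outer face.

Call:
apply_moves:
  fingers: [0.7,1,1,1,1,1,1,1,1,1]
  dp:
    - [0,4,0]
    - [0,9,0]
    - [-0.5,13.5,0]
    - [-0.5,18,0]
    - [-1,22.5,0]
    - [-1,27,0]
    - [-1.5,31.5,0]
    - [-1.5,36,0]
    - [-2,40.5,0]
    - [-2.3,45,0]
  yaw: [-8,-16,-24,-32,-40,-48,-56,-64,-72,-80]

```text
clock: 28.95
position: [465.9, 297.8, 344.4]
ee_rot: [1.0, -0.031, 0.006, 0.0]
contact_force: [1.2, -0.3, 0.1]
gripper_width: 0.2
```

Call:
apply_moves:
  fingers: [1,1,1,1,1,1,1,1,1,1]
  dp:
    - [0,2,0]
    - [0,4,0]
    - [0,5.6,0]
    - [0,5.6,0]
    - [0,5.6,0]
    - [0,5.6,0]
    - [0,5.6,0]
    - [0,5.6,0]
    - [0,5.6,0]
    - [0,5.6,0]
  yaw: [-8,-16,-24,-32,-40,-48,-56,-64,-72,-79]

```text
clock: 29.95
position: [465.5, 354.2, 344.4]
ee_rot: [0.75, -0.661, 0.005, 0.004]
contact_force: [-0.7, -0.2, 0.7]
gripper_width: 0.1
```

```bash
python3 -c "
from h import *
state()"
```

```text
t 29.95 grasp [465.7 352.3 189.4] jaw deg -172.81 F [-0.7 -0.2  0.7] w 0.1 z [ 0.001 -0.012 -1.   ]
```

Call:
apply_moves:
  fingers: [1,1,1,1,1,1,1,1,1,1]
  dp:
    - [0,0.8,-3]
    - [0,0.8,-7]
    - [0,0.8,-10]
    - [0,0.8,-12.5]
    - [0,0.8,-13.1]
    - [0,0.3,-13.1]
    - [0.05,-0.2,-13.1]
    - [0.1,-0.6,-13.1]
    - [0.1,-0.9,-13.1]
    - [0.1,-1,-13.1]
  yaw: [-2,-2,-2,-2,-2,-2,-2,-2,-2,-2]

```text
clock: 30.95
position: [466.9, 344.4, 214.8]
ee_rot: [0.738, -0.674, 0.004, 0.002]
contact_force: [-0.4, 1.8, 1.8]
gripper_width: 0.2
```

```bash
python3 -c "
from h import *
state()"
```

```text
t 30.95 grasp [467.4 343.   59.8] jaw deg -174.82 F [-0.4  1.8  1.8] w 0.2 z [ 0.003 -0.009 -1.   ]
```

Call:
apply_moves:
  fingers: [1,1,1,1,1]
  dp:
    - [0,-0.1,0]
    - [0,-0.2,0]
    - [0,-0.3,0]
    - [0,-0.4,0]
    - [0,-0.4,0]
  yaw: [0,0,0,0,0]

```text
clock: 31.45
position: [466.8, 342.6, 215.5]
ee_rot: [0.739, -0.674, 0.003, -0.001]
contact_force: [-4.8, 8.7, -0.0]
gripper_width: 0.0
```

Call:
apply_moves:
  fingers: [1,1,1,1,0.4,0.4,0.4,0.4,0.4,0.4]
  dp:
    - [0,0.5,0]
    - [0,1.2,0]
    - [0,1.2,3]
    - [0,1.2,7]
    - [0,1,11]
    - [0,-3,13]
    - [0,-7.5,13]
    - [0,-12,13]
    - [0,-16.5,13]
    - [0,-21,13]
  yaw: [0,0,0,0,0,-5,-10,-15,-20,-21.6]

```text
clock: 32.45
position: [466.4, 130.8, 345.5]
ee_rot: [-0.598, 0.801, -0.004, -0.0]
contact_force: [1.1, 0.6, 0.4]
gripper_width: 51.4
```

Call:
apply_moves:
  fingers: [0.4,0.4,0.4,0.4,0.4,0.4,0.4,0.4,0.4,0.4]
  dp:
    - [0,-4,0]
    - [0,-8,0]
    - [0,-12,0]
    - [0,-16,0]
    - [0,-20,0]
    - [0,-24,0]
    - [0,-26.5,0]
    - [0,-26.5,0]
    - [0,-26.5,0]
    - [0,-26.5,0]
  yaw: [0,0,0,0,0,0,0,0,0,0]

```text
clock: 33.45
position: [466.3, -133.8, 345.4]
ee_rot: [-0.599, 0.801, -0.003, -0.001]
contact_force: [0.1, -0.3, 0.7]
gripper_width: 51.5
```

```bash
python3 -c "
from h import *
state();print(read_state()['joints'].round(2))
for n in('scene','side'):
  print(n,blobs(n,48,(380,600,280,420,.5),lambda o:o.max(2)<60,500,20000))
  print(n,'fl',blobs(n,56,(340,700,-320,260,1),white,2000,20000))
"
```

```text
t 33.45 grasp [ 466.8 -134.8  190.4] jaw deg 163.55 F [ 0.1 -0.3  0.7] w 51.5 z [ 0.003 -0.006 -1.   ]
[ 0.06  0.2  -0.42  0.01 -0.95 -0.35]
scene [(468.1, 325.4, [67.1, 15.0], 85.7, 3645)]
scene fl [(573.5, 194.5, [133.0, 131.0], 90.0, 2618), (587.5, -226.5, [101.7, 101.2], 69.4, 6993), (490.6, -62.0, [98.7, 98.3], 34.5, 6542), (408.0, 183.5, [132.0, 131.0], 90.0, 2568)]
side [(583.2, 290.1, [14.0, 29.2], 55.7, 1137), (470.0, 324.0, [67.0, 40.7], 84.6, 9293)]
side fl [(587.7, -228.5, [98.7, 98.2], 56.3, 6275), (498.8, -40.1, [151.2, 84.0], 6.0, 5201)]
```

Cover now firmly shut. Descend behind the middle flange and push it toward ring_far.

Call:
apply_moves:
  fingers: [0.4,0.4,0.4,0.4,0.4,0.4,0.4]
  dp:
    - [0.2,0,-4]
    - [0.2,0,-8]
    - [0.2,0,-11]
    - [0.2,0,-13]
    - [0.2,0,-13.8]
    - [0.2,0,-13.8]
    - [0.2,0,-13.8]
  yaw: [0,0,0,0,0,0,0]

```text
clock: 34.35
position: [469.1, -133.2, 208.4]
ee_rot: [-0.599, 0.8, -0.004, 0.0]
contact_force: [-0.5, 0.2, 1.3]
gripper_width: 51.2
```

```bash
python3 -c "
from h import *
state()
c,K,W=cam('wrist');cv2.imwrite('pics/wa.png',c)"
```

```text
t 34.35 grasp [ 470.  -134.2   53.4] jaw deg 163.65 F [-0.5  0.2  1.3] w 51.2 z [ 0.005 -0.006 -1.   ]
```

View pics/wa.png

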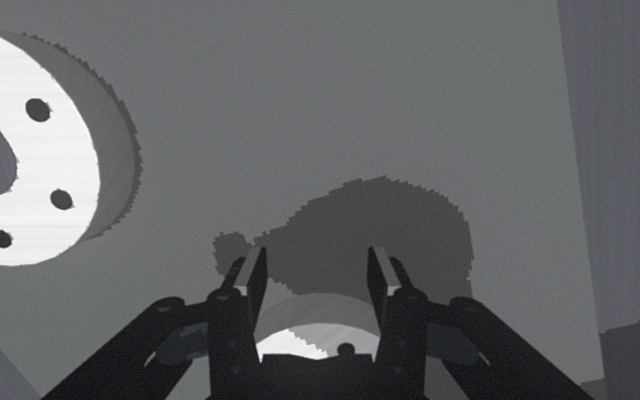

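The flange rim (px (335,293)) sits centred between the fingers. Push.

Call:
apply_moves:
  fingers: [0.4,0.4,0.4,0.4,0.4,0.4,0.4,0.4,0.4,0.4]
  dp:
    - [0.2,0.7,0]
    - [0.5,1.6,0]
    - [0.8,2.7,0]
    - [1.2,4,0]
    - [1.6,5.4,0]
    - [2,6.8,0]
    - [2.4,8.2,0]
    - [2.8,9.6,0]
    - [3.2,11,0]
    - [3.6,12.4,0]
  yaw: [0,0,0,0,0,0,0,0,0,0]

```text
clock: 35.4
position: [505.2, -8.2, 209.0]
ee_rot: [-0.599, 0.8, -0.004, 0.0]
contact_force: [-1.6, -4.7, 5.5]
gripper_width: 51.0
```

```bash
python3 -c "
from h import *
state()
for n in('scene','side'):
  print(n,'fl',blobs(n,56,(340,700,-320,260,1),white,1500,20000))
a=(300,700,-320,260,1)
c,K,W=cam('scene');A=rect(c,K,W,56,*a);cv2.imwrite('pics/pa.png',A)"
```

```text
t 35.4 grasp [506.   -9.3  54. ] jaw deg 163.67 F [-1.6 -4.7  5.5] w 51.0 z [ 0.006 -0.007 -1.   ]
scene fl [(573.5, 194.5, [133.0, 131.0], 90.0, 2634), (587.5, -226.5, [101.7, 101.2], 69.4, 7001), (523.0, 44.5, [98.0, 99.0], 90.0, 6401), (364.5, -112.5, [109.0, 47.0], 0.0, 3184)]
side fl [(587.4, -228.6, [98.5, 98.5], 76.0, 6242)]
```

View pics/pa.png

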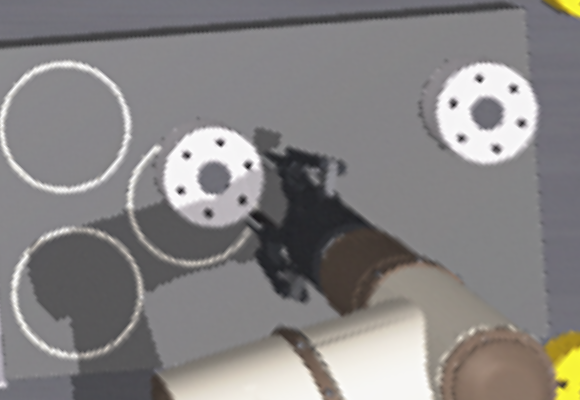

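The flange rides well between the fingers, at (523,44.5). Push the remaining (40,143) mm, easing off at the end.

Call:
apply_moves:
  fingers: [0.4,0.4,0.4,0.4,0.4,0.4,0.4,0.4,0.4,0.4]
  dp:
    - [0.3,1,0]
    - [0.7,2.4,0]
    - [1.1,4,0]
    - [1.6,5.7,0]
    - [2.1,7.4,0]
    - [2.6,9.1,0]
    - [3,10.6,0]
    - [3.3,11.8,0]
    - [3.6,12.7,0]
    - [3.8,13.3,0]
  yaw: [0,0,0,0,0,0,0,0,0,0]

```text
clock: 36.55
position: [543.7, 126.1, 208.6]
ee_rot: [-0.6, 0.8, -0.004, 0.001]
contact_force: [-1.0, -3.0, -0.7]
gripper_width: 51.5
```

```bash
python3 -c "
from h import *
state()
for n in('scene','side'):
  print(n,'fl',blobs(n,56,(340,700,-320,255,1),white,1500,20000))
  print(n,'rings',[b for b in blobs(n,30,(300,700,-150,255,1),lambda o:o.min(2)>155,300,20000) if min(b[2])>100])
"
```

```text
t 36.55 grasp [544.9 125.2  53.6] jaw deg 163.76 F [-1.  -3.  -0.7] w 51.5 z [ 0.007 -0.005 -1.   ]
scene fl [(578.7, 185.3, [136.2, 109.7], 55.3, 7563), (587.5, -226.6, [101.8, 101.1], 74.1, 6979), (374.1, 67.0, [92.1, 106.2], 77.2, 6244)]
scene rings [(565.4, 188.7, [133.9, 133.3], 82.1, 8929), (347.3, 49.7, [122.0, 112.8], 72.8, 9768)]
side fl [(587.5, -228.5, [98.8, 97.9], 63.4, 6235)]
side rings []
```

Call:
apply_moves:
  fingers: [0.4,0.4,0.4,0.4,0.4,0.4,0.4,0.4,0.4,0.4]
  dp:
    - [0.1,0.3,0]
    - [0.2,0.6,0]
    - [0.2,0.8,0]
    - [0.2,0.8,0]
    - [0,0,0]
    - [-0.6,-2,0]
    - [-1.2,-4,2]
    - [-1.5,-6,7]
    - [-1.5,-9,12]
    - [-1.5,-13,14]
  yaw: [0,0,0,0,0,0,0,0,0,0]

```text
clock: 37.75
position: [528.9, -1.0, 349.8]
ee_rot: [-0.601, 0.799, -0.006, 0.006]
contact_force: [1.5, 0.7, -0.1]
gripper_width: 50.8
```

Call:
apply_moves:
  fingers: [0.4,0.4,0.4,0.4,0.4,0.4,0.4,0.4,0.4,0.4]
  dp:
    - [0,-4,0]
    - [0,-8,0]
    - [0,-12,0]
    - [0.5,-16,0]
    - [1,-20,0]
    - [1.5,-24,0]
    - [2.5,-27,0]
    - [3,-28,0]
    - [3,-28,0]
    - [3,-28,0]
  yaw: [5,10,15,20,25,30,35,35,35,35]

```text
clock: 38.75
position: [558.3, -280.7, 349.6]
ee_rot: [0.813, -0.582, 0.004, -0.007]
contact_force: [1.1, -0.2, -0.5]
gripper_width: 51.5
```

```bash
cat > meas.py <<'E'
from h import *
# bright disc by template: score circle r=50 top z=56 vs. neighbourhood
def disc(n,cx,cy,rad=45):
    c,K,W=cam(n); a=(cx-110,cx+110,cy-110,cy+110,.5); o=rect(c,K,W,56,*a).min(2).astype(np.float32)
    k=np.zeros((260,260),np.float32); yy,xx=np.mgrid[-130:130,-130:130]; r=np.hypot(xx,yy)*.5
    k[(r<50)&(r>12)]=1; k/=k.sum(); b=((r>51)&(r<58)).astype(np.float32); b/=b.sum()
    s=cv2.filter2D((o>150).astype(np.float32),-1,k-b); s[:120]=s[-120:]=-9; s[:,:120]=s[:,-120:]=-9
    _,m,_,(u,v)=cv2.minMaxLoc(s); return round(a[1]-v*.5,1),round(a[3]-u*.5,1),round(float(m),2)
E
python3 -c "
from meas import *
state();print(read_state()['joints'].round(2))
for n in('scene','side'):
  print(n,disc(n,563,187),disc(n,587,-227))
"
```

```text
t 38.75 grasp [ 560.5 -279.5  194.6] jaw deg -161.17 F [ 1.1 -0.2 -0.5] w 51.5 z [ 0.014  0.008 -1.   ]
[-0.21  0.42 -0.07 -0.01 -1.06  0.54]
scene (562.5, 185.0, 0.63) (589.0, -226.0, 0.87)
side (563.5, 183.5, 0.79) (590.5, -229.0, 0.52)
```

Flange 1 is in ring_far, within about 4 mm of centre (13 mm allowed). Now flange 2 at (587.6,-227.5), toward ring_mid.

Call:
apply_moves:
  fingers: [0.4,0.4,0.4,0.4,0.4,0.4,0.4,0.4,0.4,0.4]
  dp:
    - [2,-0.8,0]
    - [4,-1.6,0]
    - [5.2,-2,0]
    - [5.2,-2,-3]
    - [5.2,-2,-7]
    - [5.2,-2,-10]
    - [5.2,-2,-13]
    - [5.2,-2,-14]
    - [5.2,-2,-14]
    - [5.2,-2,-14]
  yaw: [0,0,0,0,0,0,0,0,0,0]

```text
clock: 39.95
position: [611.6, -299.7, 211.8]
ee_rot: [0.814, -0.581, 0.005, -0.007]
contact_force: [0.2, -1.5, 1.4]
gripper_width: 51.3
```

```bash
python3 -c "
from meas import *
state()
for n in('scene','side'):
  print(n,'fl',blobs(n,56,(340,700,-320,255,1),white,1500,20000))
  print(n,disc(n,563,187))
"
```

```text
t 39.95 grasp [ 614.3 -298.7   56.9] jaw deg -160.97 F [ 0.2 -1.5  1.4] w 51.3 z [ 0.017  0.006 -1.   ]
scene fl [(573.5, 192.0, [133.0, 126.0], 90.0, 8919), (588.3, -223.5, [91.8, 101.9], 16.7, 5531), (499.6, 67.5, [132.3, 132.6], 70.3, 2573), (408.0, 182.5, [132.0, 133.0], 90.0, 2611)]
scene (562.5, 185.0, 0.63)
side fl [(563.7, 183.6, [98.4, 99.7], 63.4, 6331)]
side (564.0, 183.5, 0.79)
```

Call:
apply_moves:
  fingers: [0.4,0.4,0.4,0.4,0.4,0.4,0.4,0.4,0.4,0.4]
  dp:
    - [-0.2,0.5,-0.3]
    - [-0.5,1.3,-0.3]
    - [-0.8,2.2,-0.3]
    - [-1.2,3.3,-0.3]
    - [-1.7,4.6,-0.3]
    - [-2.2,6,-0.3]
    - [-2.7,7.4,-0.3]
    - [-3.2,8.8,-0.3]
    - [-3.7,10.2,-0.3]
    - [-4.2,11.6,-0.3]
  yaw: [0,0,0,0,0,0,0,0,0,0]

```text
clock: 41.15
position: [568.9, -182.6, 209.3]
ee_rot: [0.814, -0.581, 0.006, -0.008]
contact_force: [1.0, -1.8, -0.5]
gripper_width: 50.8
```

```bash
python3 -c "
from meas import *
state()
for n in('scene','side'):
  print(n,'fl',blobs(n,56,(440,640,-200,10,1),white,1500,20000), disc(n,552,-128))
"
```

```text
t 41.15 grasp [ 571.7 -181.7   54.3] jaw deg -161.0 F [ 1.  -1.8 -0.5] w 50.8 z [ 0.019  0.006 -1.   ]
scene fl [(556.5, -129.0, [97.0, 96.0], 90.0, 5622), (469.0, -179.5, [56.0, 39.0], 90.0, 1576)] (555.0, -125.5, 0.83)
side fl [] (602.0, -109.0, 0.0)
```

Call:
apply_moves:
  fingers: [0.4,0.4,0.4,0.4,0.4,0.4,0.4,0.4,0.4,0.4]
  dp:
    - [-0.3,0.8,0]
    - [-0.7,2,0]
    - [-1.2,3.3,0]
    - [-1.7,4.7,0]
    - [-2.2,6.1,0]
    - [-2.7,7.5,0]
    - [-3.2,8.9,0]
    - [-3.7,10.3,0]
    - [-4.2,11.7,0]
    - [-4.6,12.8,0]
  yaw: [0,0,0,0,0,0,0,0,0,0]

```text
clock: 42.35
position: [522.5, -53.9, 209.0]
ee_rot: [0.814, -0.58, 0.005, -0.008]
contact_force: [0.9, -2.4, -1.0]
gripper_width: 51.1
```

```bash
python3 -c "
from meas import *
state()
for n in('scene','side'):
  print(n,blobs(n,56,(430,580,-60,70,1),white,1500,20000), disc(n,509,2))
"
```

```text
t 42.35 grasp [525.1 -52.8  54.1] jaw deg -160.95 F [ 0.9 -2.4 -1. ] w 51.1 z [ 0.017  0.007 -1.   ]
scene [(508.8, 0.0, [98.8, 96.0], 43.0, 5931)] (509.0, 2.0, 0.84)
side [] (554.0, 17.5, 0.04)
```

Call:
apply_moves:
  fingers: [0.4,0.4,0.4,0.4,0.4,0.4,0.4,0.4,0.4,0.4]
  dp:
    - [-0.3,0.8,0]
    - [-0.7,1.9,0]
    - [-1.1,3,0]
    - [-1.5,4.1,0]
    - [-1.8,4.9,0]
    - [-2,5.4,0]
    - [-2,5.5,0]
    - [-2,5.5,0]
    - [-1.7,4.7,0]
    - [-1,2.7,0]
  yaw: [0,0,0,0,0,0,0,0,0,0]

```text
clock: 43.55
position: [513.2, -27.5, 209.2]
ee_rot: [0.815, -0.579, 0.005, -0.008]
contact_force: [-0.8, -0.5, 0.1]
gripper_width: 51.4
```

Call:
apply_moves:
  fingers: [0.4,0.4,0.4,0.4,0.4,0.4,0.4,0.4,0.4,0.4]
  dp:
    - [0.3,-1,0]
    - [0.8,-2,1]
    - [1,-3,5]
    - [1,-5,10]
    - [1,-9,14]
    - [1,-13,17]
    - [1,-17,17]
    - [1,-21,17]
    - [1,-25,17]
    - [1,-27,17]
  yaw: [0,0,0,0,0,0,0,0,0,0]

```text
clock: 44.55
position: [522.5, -300.9, 378.9]
ee_rot: [0.814, -0.581, 0.005, -0.008]
contact_force: [-0.7, 0.8, -1.2]
gripper_width: 51.4
```

```bash
python3 -c "
from meas import *
state()
for n in('scene','side'):
  print(n,disc(n,489,57),disc(n,563,185))
  print(blobs(n,48,(380,600,280,420,.5),lambda o:o.max(2)<60,500,20000))
a=(270,720,-500,470,1.25)
c,K,W=cam('scene');cv2.imwrite('pics/end.png',rect(c,K,W,40,*a))
"
```

```text
t 44.55 grasp [ 525.2 -299.8  223.9] jaw deg -161.04 F [-0.7  0.8 -1.2] w 51.4 z [ 0.017  0.007 -1.   ]
scene (488.0, 54.0, 0.67) (562.5, 185.0, 0.62)
[(468.1, 325.4, [67.1, 15.0], 85.7, 3633)]
side (488.5, 52.0, 0.81) (564.0, 183.5, 0.78)
[(469.8, 323.9, [66.2, 40.6], 85.5, 9103)]
```

View pics/end.png

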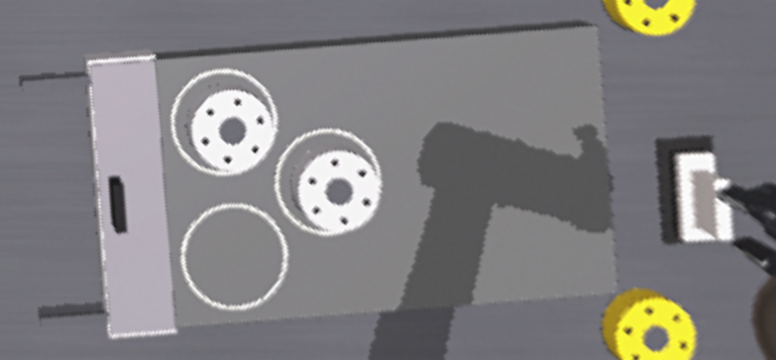

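Final view: both flanges sit inside their rings (3–4 mm off centre), the cover is shut, the plate is clean and the scraper is on its pad. Hand in.

```bash
python3 -c "
from h import *
print(job_done())"
```

```text
the job is handed in; nothing more can be done
None
```

The job is done and handed in at about 45 s on the clock; the hand-in reports no verdict.

- **Cover opened:** I drew the cover out until it met its stop at about 26 N. The images measured about 81 mm between its open and shut positions, against the 85 mm stated. I think it slipped back a few millimetres when I released it at each end.
- **Chips:** Two wipes sent all five chips into the trough. The camera showed all five in the trough and none left on the plate before I closed the cover.
- **Scraper:** It stands upright on its pad, within about 2 mm of the middle.
- **Cover shut:** After the first push it may have stood 1–2 mm open, so I nudged it to its stop with about 9 N. It had not moved at the last check.
- **Flanges:** Only two were present. I slid them flat into the far and middle rings. At the last check they were about 3 and 4 mm off centre, with 13 mm allowed.
- **Bystanders:** I went near none of the wash bottle, the gauge-block case, the parallel bar or the yellow look-alikes. I did not measure their positions again at the end.

I did not notice a flange being knocked aside or the grip slackening.

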